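# Shut the tack drawer and lock the feeder with its bayonet plug

## Task

The tack feeder on the shoemaker's bench has just been loaded: first push its drawer fully shut, then fit the locking plug into the socket on top, pins through the slots, press it down against the spring and twist it a full quarter turn clockwise (seen from above). The springs would turn the plug back, so finish while still gripping it by its handle, pressed in and turned home, and do not let go. Leave the jar, the hammer and the shoe last where they stand.

Things in the scene. Friction and masses are not known exactly. Their poses are not given: they have to be found in the camera images.
- feeder: Grey metal tack feeder, fixed. Origin: centre of its underside on the bench; x points from the drawer side (front, robot side) to the back, z up. A low tier 150 x 150 mm, 62 mm high, holds the drawer; at its rear stands a square tower 84 x 84 mm (feeder x = -9 to +75 mm), top at 105 mm. In front of the tower the tier's top is free.
- socket (a point): Centre of the bayonet socket at the upper face of the tower's top plate, 33 mm behind (+x) the feeder's centre, 105 mm above the bench; axes as the feeder's. The 8 mm thick plate has a round hole of diameter 33 mm crossed by a slot for the pins, 11.5 mm wide, 48 mm long, along the feeder's x. Below is a hollow with a sprung turntable (joints plunger, rotor).
- drawer (a joint): The feeder's drawer, a slide: 0 = shut, grows in metres as it stands out of the front towards the robot (feeder's -x), at most 0.075. It stays where it is left and needs about 2 N to move.
- drawer_front (a point): Centre of the outer face of the drawer's flat aluminium front plate, 31 mm above the bench. The plate is 124 mm wide (feeder's y) and 50 mm high (6 to 56 mm above the bench), 10 mm thick; shut, its outer face is 85 mm in front of the feeder's centre. Push it here along the feeder's +x.
- plug: Loose locking plug, about 180 g, standing upright on the bench, 71 mm tall. Origin: centre of its underside, z up along its axis. From below: two steel feet 9 mm high with an 8 mm groove between them along x (goes over the blade); steel shank, diameter 30 mm, from 9 to 31 mm; black disc, diameter 54 mm, 31 to 37 mm; black bar handle along x above. Half a turn makes no difference.
- jar: Bystander: white jar with a lid, diameter 68 mm, 85 mm tall; origin at the centre of its underside. It stands on one side of the feeder and the plug on the other.
- hammer: Bystander: hammer lying at the left end of the bench, about 260 mm long along its x axis; origin under the middle of its length.
- last: Bystander: shoe last with a brown upper, standing on its sole at the right end of the bench, about 200 mm long, 130 mm tall; origin under the middle of its length.
- plunger (a joint): How far the turntable in the socket is pressed down: 0 (at rest, face 16 mm below the plate's upper face) to 0.013 m. It takes about 5 N to start and 14 N at the bottom, and springs back up.
- rotor (a joint): Turn of the turntable about the upright axis, clockwise seen from above: 0 at rest to 1.6 rad, spring 0.15 N m per rad; bare, it springs back to 0. On it a brass blade, 5 mm wide, 30 mm long, 7 mm high, along the slot at 0, catches the plug's groove with about 0.2 rad of play: it reads about 1.34 when the plug has made its quarter turn. Some 0.1 rad past that the pins meet stops.
- plug_grip (a point): Middle of the plug's bar handle, 54 mm above the plug's underside; axes as the plug's. The bar is 54 mm long (x), 16 mm wide (y), 37 to 71 mm above the underside. Grip across its width.
- plug_pins (a point): On the plug's axis at the level of its two side pins, 13 mm above the underside; axes as the plug's. The pins stick out along +x and -x: 44 mm over both, 8 mm wide, 6 mm high. With the pins over the slot the plug goes in; its feet meet the turntable when its underside is 16 mm below the plate's upper face, and it can be turned when that is 24 to 29 mm below (pins then under the plate).
There are look-alikes about, which are no part of the job. What is shaped like the plug but blue is not meant.

How it is judged:
On the way, in this order (a step that is already met when the one before it is completed fails the run):
1. the drawer is shut (within 5 mm) (value of joint drawer below 0.005 m), for 0.2 s.
2. the plug stands in the socket with its pins in the slots (z of plug in the frame of socket below -0.012 m and horizontal distance between plug and socket below 0.005 m and angle between the x axis of plug and the x axis of socket, either way round below 0.3 rad), for 0.05 s.
3. the plug is pressed in and twisted a quarter turn (z of plug in the frame of socket below -0.0215 m and horizontal distance between plug and socket below 0.005 m and angle between the x axis of plug and the y axis of socket, either way round below 0.3 rad and value of joint rotor above 1 rad), for 0.2 s.
At the end, for the whole second after the job is handed in: Drawer shut within 5 mm; plug upright (0.12 rad) in the socket, underside over 21.5 mm below the plate's upper face, axis within 5 mm of the socket's, pins within 0.3 rad of square to the slot, turned clockwise (rotor over 1.0 rad); the fingers still grip it (over 3 N) (all of step 3 and value of joint drawer below 0.005 m and angle between plug's own z axis and vertical below 0.12 rad and contact force between the fingers and plug above 3 N); the arm keeps its last pose, push and grip.
It fails at once if the jar is disturbed (moved over 30 mm) (distance of jar from where it was at the start of the episode above 0.03 m).
It fails at once if the hammer is disturbed (moved over 30 mm) (distance of hammer from where it was at the start of the episode above 0.03 m).
It fails at once if the last is disturbed (moved over 30 mm) (distance of last from where it was at the start of the episode above 0.03 m).
It also fails if it takes over 56 s, if anything falls off the work surface, if the arm or the gripper's body presses on something with over 40 N, if the wrist force passes 120 N, or if a joint passes its speed limit or range.

## Robot

A 6-joint arm with a two-finger parallel gripper is mounted at the origin on the work surface. World frame = base frame: x ahead of the robot, y to its left, z up, the work surface at z = 0. Lengths are in m, angles in rad, forces in N, time in s.
With the tool pointing down it reaches from about 0.25 to 0.8 m from the base axis. Payload 3.9 kg.
Tool frame: the origin (TCP) lies at the very end of the fingers, on their centre line; the grasp point (between the pads) lies 19 mm behind it; z points along the fingers, y is the line along which they close (so a half turn about z gives the same grasp; the last joint's range is limited). The gripper opens to 85 mm and grips with 20 to 120 N. Pads are 22 mm wide; open, the fingers measure 114 mm over their backs; the gripper's body (76 mm by 85 mm) begins 54 mm behind the grasp point. The pads swing forward as they close: fully open they stand 13 mm farther back than shut.
Start: joints at [-1.242, 0.26, -0.138, 1.173, 0, 1.571], TCP at [0.17, -0.497, 0.231] pointing down, gripper open.
Joint ranges: [-2.78, 2.78], [-0.83, 1.72], [-1.28, 1.37], [-1.9, 2.12], [-1.57, 1.48], [-3.14, 3.14]. Speed limits (rad/s): [2.57, 2.57, 3.14, 3.14, 3.14, 3.14].

## Interface

Orientations are given as a unit quaternion [x, y, z, w].
In Python, from plant import manip gives the robot as it stands.
- The arm moves only by the shell command python3 -m pendant 'ROWS' [FORCE]. ROWS is text: rows parted by semicolons, each of 5 numbers parted by spaces: the closure, from 0 (fully open) to 1 (shut), then the shift along the tool's x, y, z in units of 50 mm (1.0 is 50 mm), then the turn about the tool's z in degrees. A call has 1 to 5 rows; each row shifts and turns the commanded pose from where the row before left it, along the tool's axes as they then stand; what a row does not reach is not made up. A row lasts 1/10 s, in which the tool goes at most 50 mm and 8.59 degrees, less where a joint would pass 70% of its speed; a pose out of reach is approached as far as the arm can. A call is refused whole if a number of a shift passes 1 or a number of a turn 8.59, either way. A call with a gripper value outside its range is refused whole. The fingers move at their own pace and stop on an object; FORCE is the grip in N (left out, the last holds). Time passes only in rows, so rows that do not move let the fingers close. It gives the time, the measured TCP pose, the force, the opening and the grip force at its end, in the units of the state.
- manip.state(): the state, without advancing time (a new reading comes with each control period).
- manip.read_camera(name): name is "scene" or "top" or "wrist"; returns a dict with "pixels" (400x640x3 uint8, red, green, blue), "mtx" (3x3 intrinsics, pixels), "R" (3x3) and "t" (3): a world point X has camera coordinates R X + t; the wrist camera has in their place "T_tool_cam" (4x4, takes a point from camera to tool coordinates, whose origin is the TCP and whose axes are the flange's). Camera axes: x right, y down, z forward; pixel columns grow to the right and rows downward; lengths in m; the calibration is good to about 2 mm. A picture is of the moment at which its call begins: read the wrist's pose just before it. There is no depth.
- manip.hand_in(): hands the job in; it is judged then, once.
Trained networks look in the newest picture that a camera, given by its name, has taken for a name from the list of things; names that differ only in an ending like _2 or _b are one class to them, and where a whole thing is asked for, a point or a joint stands for the part that bears it (a point fixed in the world has none). Each returns a list of dicts, best first, with "confidence" (0 to 1); they miss things now and then, are a little off and sometimes report something else, mostly with a low value. They report only what shows in the picture. A call takes as long as a camera call. They do not tell look-alikes from the thing itself.
- manip.search_frame(camera, name): "box" ([left, top, width, height] in pixels, round what is visible of it).
- manip.silhouettes(camera, name): "region" (400x640 bool, what is visible of it) and "box" ([left, top, width, height] in pixels, round what is visible of it).
The state is a dict: "clock": time; "joints": joint angles; "qd": joint speeds; "tau": joint torques, N m; "eef_pos": TCP position; "eef_rot": TCP orientation; "ft_force": force on the tool from outside, world axes, zero at the start; "wrist_torque": the same for the moment, N m; "opening": finger opening in m; "grip_force": force on a finger pad.
Only numpy, scipy, OpenCV 4.12 (cv2) and the standard library are available. Lean on these libraries where they do the work, as an engineer would, in place of code of your own. Each camera call takes 0.05 s, during which the arm holds its last target. There are 200 camera calls.

## Working session

There is one attempt and no reset: what is moved stays moved. The work goes in short steps, Python scripts to look and compute and a shell command to move; the robot and the scene stay as the last step left them, time stands still between calls to the robot, and variables do not carry over. Pictures are saved under pics/ and viewed, at most 10 in all, crops included, and the job is handed in when it is done.

```bash
ls; mkdir -p pics; python3 - <<'E'
from plant import manip
import cv2,numpy as np
s=manip.state();print({k:np.round(v,3).tolist() for k,v in s.items()})
for c in ["scene","top"]:
    d=manip.read_camera(c);cv2.imwrite(f"pics/{c}0.png",d["pixels"][:,:,::-1])
    np.savez(f"{c}.npz",**{k:d[k] for k in("mtx","R","t")})
    print(c,d["mtx"].tolist(),(-d["R"].T@d["t"]).round(3),d["R"].round(3).tolist())
    for n in["feeder","plug","jar","drawer_front","hammer","last"]:
        print(n,[(r["box"],round(r["confidence"],2)) for r in manip.search_frame(c,n)])
E
```

```text
pics
{'clock': 0.0, 'joints': [-1.242, 0.261, -0.139, 1.173, 0.0, 1.571], 'qd': [0.002, 0.001, -0.0, -0.001, 0.001, 0.001], 'tau': [0.001, -40.568, 25.392, 0.019, 0.0, 0.0], 'eef_pos': [0.169, -0.496, 0.23], 'eef_rot': [0.987, 0.164, -0.0, -0.001], 'ft_force': [-0.166, 0.553, 0.482], 'wrist_torque': [-0.015, -0.032, 0.017], 'grip_force': 0.0, 'opening': 0.086}
scene [[363.0810004357514, 0.0, 318.12923621093915], [0.0, 363.0810004357514, 200.5639411304493], [0.0, 0.0, 1.0]] [1.243 0.079 0.798] [[-0.098, 0.995, -0.01], [0.72, 0.064, -0.691], [-0.687, -0.075, -0.723]]
feeder [([261.1, 190.6, 65.0, 78.6], 0.63), ([485.8, 182.5, 35.7, 70.9], 0.32)]
plug [([194.0, 202.8, 17.8, 23.6], 0.7), ([229.6, 203.9, 20.8, 24.9], 0.65), ([213.0, 185.4, 21.5, 16.9], 0.61), ([230.5, 157.6, 18.8, 24.7], 0.61), ([253.0, 164.5, 15.9, 25.6], 0.59)]
jar [([396.5, 168.8, 28.8, 35.7], 0.79), ([262.7, 189.5, 63.1, 81.3], 0.26), ([289.5, 218.5, 8.5, 7.8], 0.25)]
drawer_front [([271.6, 193.3, 42.4, 8.3], 0.62)]
hammer [([485.5, 181.9, 37.8, 72.5], 0.65)]
last [([99.8, 181.9, 70.5, 51.4], 0.81), ([213.7, 183.7, 19.1, 19.1], 0.47)]
top [[400.66228396189297, 0.0, 319.5499820133683], [0.0, 400.66228396189297, 194.96439304256154], [0.0, 0.0, 1.0]] [ 0.392 -0.01   1.321] [[0.017, -1.0, -0.014], [-0.993, -0.016, -0.119], [0.119, 0.016, -0.993]]
feeder [([310.3, 128.9, 57.0, 83.0], 0.65)]
plug [([405.5, 198.5, 16.3, 15.9], 0.67), ([397.0, 227.5, 17.3, 18.3], 0.58), ([380.3, 174.1, 19.4, 11.9], 0.54), ([372.2, 217.4, 19.5, 19.5], 0.48)]
jar [([224.6, 213.6, 24.7, 25.9], 0.77)]
drawer_front [([324.6, 190.0, 41.3, 19.4], 0.9)]
hammer [([140.5, 161.9, 40.5, 80.1], 0.85)]
last [([465.4, 154.7, 46.5, 64.0], 0.93)]
```

```bash
python3 - <<'E'
import cv2
a=cv2.imread("pics/scene0.png")[140:290,170:440];b=cv2.imread("pics/top0.png")[115:265,200:470]
import numpy as np
f=lambda i:cv2.resize(i,(780,433) if 0 else (540,300),interpolation=cv2.INTER_CUBIC)
cv2.imwrite("pics/c0.png",np.vstack([f(a),f(b)]))
E
```

```text
(no output)
```

View pics/c0.png

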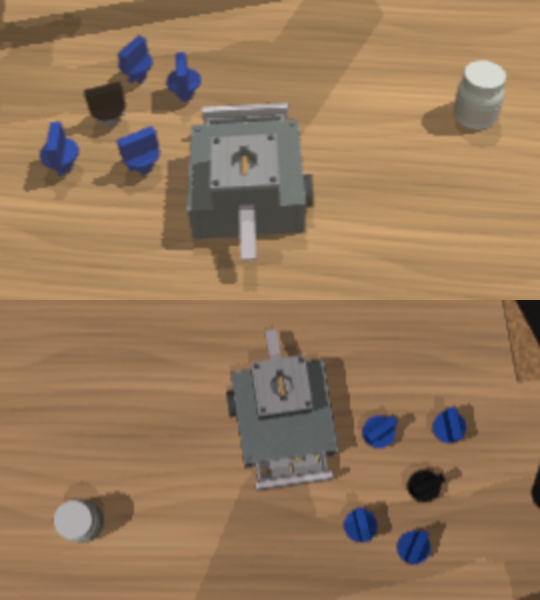

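```bash
cat >h.py <<'E'
import numpy as np,cv2
from scipy.spatial.transform import Rotation as Ro
from plant import manip
def ray(K,R,t,uv,z):
    K,R,t=map(np.array,(K,R,t)); c=-R.T@t; d=(R.T@np.linalg.inv(K)@np.c_[np.atleast_2d(uv),np.ones(len(np.atleast_2d(uv)))].T).T
    return c+d*((z-c[2])/d[:,2])[:,None]
def load(c): d=np.load(c+".npz"); return d["mtx"],d["R"],d["t"]
def wrist(name=None):
    s=manip.state(); d=manip.read_camera("wrist")
    T=np.eye(4);T[:3,:3]=Ro.from_quat(s["eef_rot"]).as_matrix();T[:3,3]=s["eef_pos"]
    C=np.linalg.inv(T@d["T_tool_cam"])
    if name: cv2.imwrite(f"pics/{name}.png",d["pixels"][:,:,::-1]); np.savez(f"{name}.npz",mtx=d["mtx"],R=C[:3,:3],t=C[:3,3])
    return d["pixels"],(d["mtx"],C[:3,:3],C[:3,3])
def proj(cam,X):
    K,R,t=cam; p=(K@(R@np.atleast_2d(X).T+np.array(t)[:,None])).T; return p[:,:2]/p[:,2:]
def yaw(s): 
    x=Ro.from_quat(s["eef_rot"]).as_matrix()[:,0]; return np.arctan2(x[1],x[0])
E
python3 - <<'E'
from h import *
np.set_printoptions(precision=4,suppress=True)
T=load("top");S=load("scene")
h=lambda p,o:np.array(p)/2+o
tc=h([(250,367),(305,357),(313,408),(261,417)],(200,-35)); sc=h([(214,137),(276,133),(281,184),(211,187)],(170,140))
for n,c,p in(("T",T,tc),("S",S,sc)):
    w=ray(*c,p,.105);print(n,w,w.mean(0))
print("drawer plate ends",ray(*T,h([(257,486),(331,477)],(200,-35)),.056))
print("S drawer",ray(*S,h([(203,108),(287,104)],(170,140)),.056))
print("plug T",ray(*T,h([(425,485)],(200,-35)),.06),"S",ray(*S,h([(103,90)],(170,140)),.071))
print("blues",ray(*T,h([(380,431),(450,425),(361,525),(414,546)],(200,-35)),.06))
print("jar",ray(*T,h([(76,520)],(200,-35)),.085))
d=manip.read_camera("wrist");print(d["mtx"],d["T_tool_cam"],Ro.from_quat(manip.state()["eef_rot"]).as_matrix())
E
```

```text
T [[ 0.6829 -0.0056  0.105 ]
 [ 0.6999 -0.0906  0.105 ]
 [ 0.6199 -0.1035  0.105 ]
 [ 0.6046 -0.0238  0.105 ]] [ 0.6518 -0.0559  0.105 ]
S [[ 0.6218 -0.0964  0.105 ]
 [ 0.6076 -0.0172  0.105 ]
 [ 0.6912 -0.0011  0.105 ]
 [ 0.7036 -0.0855  0.105 ]] [ 0.656 -0.05   0.105]
drawer plate ends [[ 0.5023 -0.0196  0.056 ]
 [ 0.5185 -0.1365  0.056 ]]
S drawer [[ 0.5234 -0.1346  0.056 ]
 [ 0.5045 -0.0149  0.056 ]]
plug T [[ 0.5079 -0.2839  0.06  ]] S [[ 0.5146 -0.2818  0.071 ]]
blues [[ 0.5928 -0.2135  0.06  ]
 [ 0.6041 -0.3244  0.06  ]
 [ 0.4433 -0.1833  0.06  ]
 [ 0.412  -0.2658  0.06  ]]
jar [[0.4426 0.2593 0.085 ]]
[[299.6397   0.     319.2392]
 [  0.     299.6397 200.3   ]
 [  0.       0.       1.    ]] [[-0.0001 -0.9597 -0.2811  0.0704]
 [ 1.     -0.0002  0.0004  0.0002]
 [-0.0004 -0.2811  0.9597 -0.1419]
 [ 0.      0.      0.      1.    ]] [[ 0.9464  0.3229  0.    ]
 [ 0.3229 -0.9464 -0.0001]
 [-0.      0.0001 -1.    ]]
```

```bash
python3 -m pendant '0.5 0 0 0 5; 0.5 0 0 0 5; 0.5 0.75 -0.55 0 0; 0.5 0.75 -0.55 0 0; 0.5 0.75 -0.55 0 0' 60; python3 -m pendant '1 0.75 -0.55 0 0; 1 0.75 -0.55 0 0; 1 0.75 -0.55 0 0; 1 0.75 -0.55 0 0;1 0.75 -0.5 0 0'; python3 -m pendant '1 0.75 -0.5 0 0; 1 0.75 -0.5 0 0; 1 0.5 -0.3 0 0; 1 0 0 0 0;1 0 0 0 0'
python3 - <<'E'
from h import *
p,c=wrist("w1");print(manip.state()["eef_pos"],yaw(manip.state()))
for n in["plug","feeder","drawer_front"]: print(n,[(np.round(r["box"]).tolist(),round(r["confidence"],2)) for r in manip.search_frame("wrist",n)])
E
```

```text
clock: 1.25
eef_pos: [0.2687, -0.3972, 0.2313]
eef_rot: [0.997, 0.076, 0.0, 0.0]
ft_force: [0.9, 0.1, -0.2]
opening: 0.0427
grip_force: 0.0
clock: 1.75
eef_pos: [0.4336, -0.2342, 0.2316]
eef_rot: [0.997, 0.077, 0.0, 0.0]
ft_force: [0.8, -0.6, 0.1]
opening: 0.0001
grip_force: 0.0
clock: 2.25
eef_pos: [0.5214, -0.1559, 0.231]
eef_rot: [0.997, 0.078, -0.0, 0.0]
ft_force: [0.7, -0.2, 0.2]
opening: -0.0003
grip_force: 0.0
[ 0.5207218  -0.15641391  0.23110168] 0.1543869924084848
plug [([403.0, 182.0, 58.0, 43.0], 0.96), ([460.0, 100.0, 54.0, 55.0], 0.95), ([357.0, 95.0, 59.0, 50.0], 0.93), ([372.0, 256.0, 46.0, 31.0], 0.92), ([311.0, 218.0, 45.0, 35.0], 0.89), ([142.0, 0.0, 175.0, 185.0], 0.6)]
feeder [([190.0, 145.0, 115.0, 40.0], 0.73), ([142.0, 1.0, 172.0, 183.0], 0.71)]
drawer_front [([187.0, 142.0, 120.0, 40.0], 0.73)]
```

View pics/w1.png

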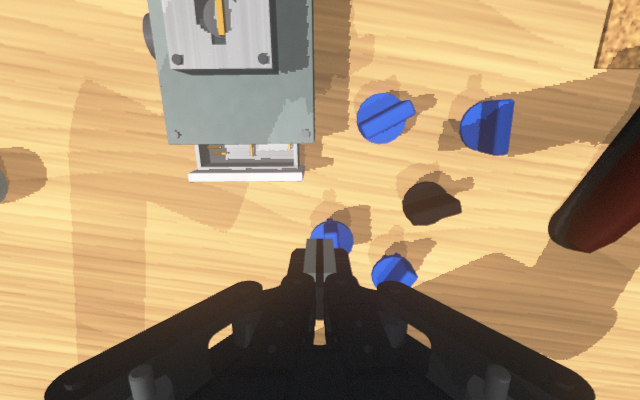

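```bash
python3 - <<'E'
from h import *
np.set_printoptions(precision=4,suppress=True)
p,c=wrist()
print("plate",ray(*c,[(188,180),(303,180)],.056))
print("tower front corners",ray(*c,[(170,69),(279,73)],.105))
print("tier front",ray(*c,[(167,143),(313,143)],.062))
print("rot",ray(*c,[(218,14)],.105))
print("plug disc c",ray(*c,[(426,203)],.037))
E
```

```text
plate [[ 0.4994 -0.0172  0.056 ]
 [ 0.5183 -0.1402  0.056 ]]
tower front corners [[ 0.6056 -0.0197  0.105 ]
 [ 0.6162 -0.1091  0.105 ]]
tier front [[ 0.5368  0.0028  0.062 ]
 [ 0.5596 -0.1451  0.062 ]]
rot [[ 0.6518 -0.0566  0.105 ]]
plug disc c [[ 0.5085 -0.2862  0.037 ]]
```

```bash
python3 -m pendant '1 -0.5 -0.8 0 0; 1 -0.5 -0.8 0.5 0; 1 0 0 1 0; 1 0 0 1 0; 1 0 0 1 0'; python3 -m pendant '1 0 0 0.5 0; 1 0 0 0 0; 1 0.4 0 0 0; 1 0.2 0 0 0; 1 0.2 0 0 0';python3 -m pendant '1 0.15 0 0 0; 1 0.15 0 0 0; 1 0.1 0 0 0'
```

```text
clock: 3.0
eef_pos: [0.4617, -0.0877, 0.0574]
eef_rot: [0.997, 0.077, 0.002, 0.0]
ft_force: [1.2, -0.4, 0.8]
opening: 0.0004
grip_force: 0.0
clock: 3.5
eef_pos: [0.5025, -0.0817, 0.0345]
eef_rot: [0.997, 0.077, 0.001, 0.001]
ft_force: [-2.5, -1.9, 2.4]
opening: -0.0003
grip_force: 1.3
clock: 3.8
eef_pos: [0.5212, -0.0779, 0.0332]
eef_rot: [0.997, 0.077, -0.0, 0.0]
ft_force: [-2.4, -0.2, 1.5]
opening: 0.0001
grip_force: 1.2
```

```bash
python3 -m pendant '1 0.06 0 0 0; 1 0.06 0 0 0; 1 0 0 0 0'; python3 -m pendant '1 0.05 0 0 0;1 0 0 0 0'
```

```text
clock: 4.1
eef_pos: [0.5273, -0.0768, 0.0328]
eef_rot: [0.997, 0.077, 0.0, -0.0]
ft_force: [-0.1, -1.0, 1.4]
opening: -0.0
grip_force: 0.3
clock: 4.3
eef_pos: [0.5287, -0.0765, 0.0327]
eef_rot: [0.997, 0.077, -0.001, -0.0]
ft_force: [-2.8, -0.8, 1.0]
opening: 0.0001
grip_force: 1.3
```

```bash
python3 -m pendant '1 0.05 0 0 0; 1 0 0 0 0'; python3 -m pendant '1 0.05 0 0 0;1 0 0 0 0'; python3 -m pendant '1 0.05 0 0 0;1 0 0 0 0'
```

```text
clock: 4.5
eef_pos: [0.5287, -0.0765, 0.0325]
eef_rot: [0.997, 0.077, -0.003, 0.0]
ft_force: [-6.9, -0.7, 5.8]
opening: 0.0002
grip_force: 3.9
clock: 4.7
eef_pos: [0.5286, -0.0764, 0.0323]
eef_rot: [0.997, 0.077, -0.005, 0.0]
ft_force: [-12.7, -2.1, 8.8]
opening: 0.0007
grip_force: 6.2
clock: 4.9
eef_pos: [0.5286, -0.0763, 0.032]
eef_rot: [0.997, 0.077, -0.007, 0.001]
ft_force: [-16.2, -3.8, 13.0]
opening: 0.0006
grip_force: 8.5
```

```bash
python3 -m pendant '1 -0.6 0 0 0; 1 -0.6 0 0 0; 1 0 0 -1 0; 1 0 0 -1 0; 1 0 0.5 -1 0'; python3 -m pendant '0.5 0 1 -0.5 0; 0.5 0 1 0 0; 0.5 0 1 0 0; 0.5 0.1 0.6 0 0; 0.5 0 0 0 0';  python3 -m pendant '0.5 0 0 0 0; 0.5 0 0 0 0'
python3 - <<'E'
from h import *
p,c=wrist("w2");print(manip.state()["eef_pos"],yaw(manip.state()),proj(c,[.5085,-.2862,.037]))
for n in["plug"]:
  for r in manip.silhouettes("wrist",n):
    m=r["region"]; q=p[m].astype(float); print(np.round(r["box"]),round(r["confidence"],2),q.mean(0).round())
cv2.imwrite("pics/w2c.png",cv2.resize(p[50:300,170:490,::-1],(768,600)))
E
```

```text
clock: 5.4
eef_pos: [0.4807, -0.1054, 0.1796]
eef_rot: [0.997, 0.078, 0.001, -0.001]
ft_force: [1.3, -1.5, -0.3]
opening: 0.0002
grip_force: 0.0
clock: 5.9
eef_pos: [0.5148, -0.2832, 0.1999]
eef_rot: [0.997, 0.075, 0.002, 0.001]
ft_force: [-0.4, 0.4, -0.6]
opening: 0.0421
grip_force: 0.0
clock: 6.1
eef_pos: [0.5126, -0.2778, 0.1998]
eef_rot: [0.997, 0.077, -0.0, -0.0]
ft_force: [0.6, 0.1, -0.1]
opening: 0.0425
grip_force: 0.0
[ 0.51253451 -0.27753499  0.19996671] 0.15548158515480406 [[326.18275203 188.00978589]]
[359.  61.  54.  68.] 0.94 [ 84. 114. 212.]
[200. 206.  48.  60.] 0.92 [ 90. 103. 173.]
[299. 165.  57.  45.] 0.89 [96. 72. 59.]
[279. 242.  41.  62.] 0.82 [ 78. 109. 198.]
[234.  61.  63.  58.] 0.7 [ 81. 115. 209.]
```

View pics/w2c.png

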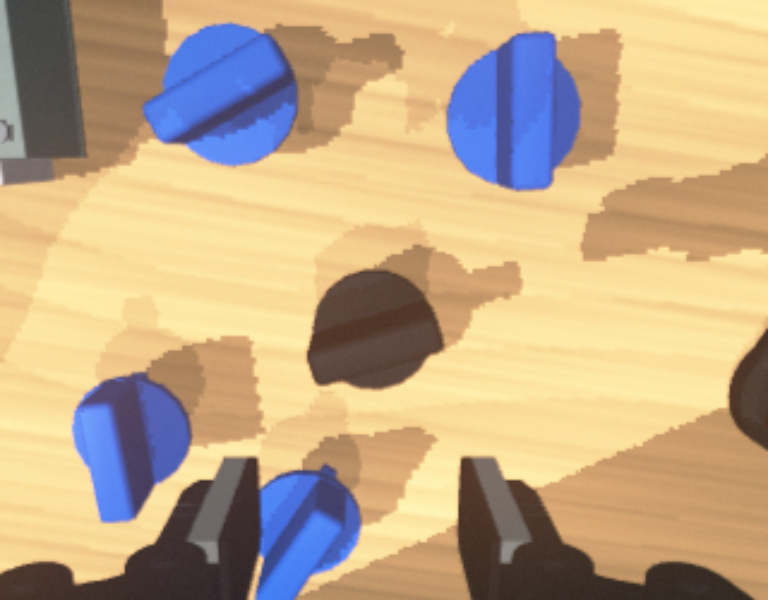

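```bash
python3 - <<'E'
import cv2,numpy as np
a=cv2.imread("pics/w2.png")[155:220,285:370].astype(float)
a=np.clip((a-20)*3.2,0,255).astype('u1')
cv2.imwrite("pics/w2d.png",cv2.resize(a,None,fx=8,fy=8,interpolation=cv2.INTER_NEAREST))
E
```

```text
(no output)
```

View pics/w2d.png

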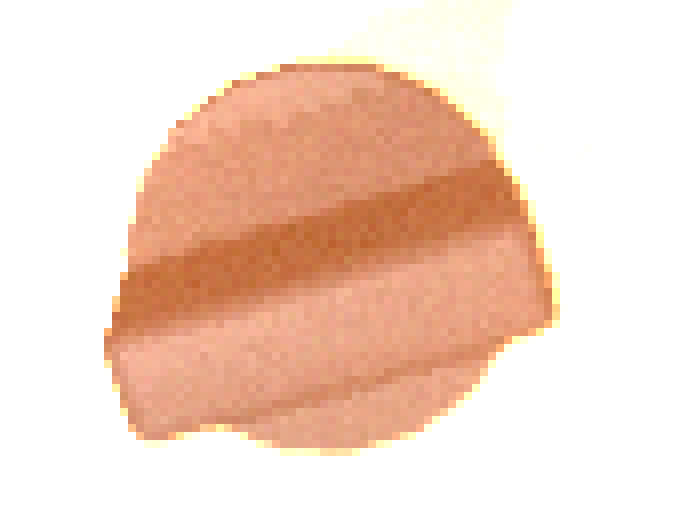

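```bash
python3 - <<'E'
from h import *
np.set_printoptions(precision=4,suppress=True)
c=load("w2")
w=ray(*c,np.array([(110,343),(520,228),(552,322),(140,437)])/8+(285,155),.071)
m=w.mean(0);d=(w[1]+w[2]-w[0]-w[3])/2;print(w,m,np.linalg.norm(d),np.linalg.norm(w[0]-w[3]))
a=np.arctan2(d[1],d[0]);s=manip.state();y=yaw(s)
print("bar yaw deg",np.degrees(a),"tool",np.degrees(y),s["joints"],s["eef_pos"])
E
```

```text
[[ 0.5033 -0.2602  0.071 ]
 [ 0.5244 -0.3052  0.071 ]
 [ 0.5139 -0.311   0.071 ]
 [ 0.4924 -0.2653  0.071 ]] [ 0.5085 -0.2854  0.071 ] 0.05010014639837157 0.01207627850986193
bar yaw deg -64.8968462384916 tool 8.921754841581071 [-0.4963  0.373  -0.0549  1.143   0.0003  2.4896] [ 0.5126 -0.2774  0.2001]
```

```bash
python3 -m pendant '0.5 0 0 0 -8.5; 0.5 0 0 0 -8.5; 0.5 0 0 0 -8.5; 0.5 0 0 0 -8.5; 0.5 0 0 0 -8.5'; python3 -m pendant '0.5 0 0 0 -8.5; 0.5 0 0 0 -8.5; 0.5 0 0 0 -8.5; 0.5 0 0 0 -8.5; 0.5 0 0 0 -8.5'; python3 -m pendant '0.5 0 0 0 -8.5; 0.5 0 0 0 -8.5; 0.5 0 0 0 -4.2; 0.5 0 0 0 0; 0.5 0 0 0 0'
python3 - <<'E'
from h import *
np.set_printoptions(precision=4,suppress=True)
p,c=wrist("w3");s=manip.state();y=yaw(s);P=s["eef_pos"];print(P,np.degrees(y),s["joints"])
d=np.array([.5085,-.2856])-P[:2];x=np.array([np.cos(y),np.sin(y)]);print("dx,dy units",d@x/.05,d@[x[1],-x[0]]/.05)
u=proj(c,[.5085,-.2856,.071])[0].astype(int);print(u)
a=p[u[1]-40:u[1]+40,u[0]-45:u[0]+45,::-1].astype(float);a=np.clip((a-20)*3.2,0,255).astype('u1')
cv2.imwrite("pics/w3d.png",cv2.resize(a,None,fx=7,fy=7,interpolation=cv2.INTER_NEAREST))
E
```

```text
clock: 6.7
eef_pos: [0.5127, -0.2774, 0.2003]
eef_rot: [0.9, 0.437, 0.0, 0.0]
ft_force: [0.6, 0.0, 0.3]
opening: 0.0426
grip_force: 0.0
clock: 7.2
eef_pos: [0.5127, -0.2774, 0.2003]
eef_rot: [0.68, 0.733, 0.0, 0.0]
ft_force: [-0.7, -0.3, 0.5]
opening: 0.0427
grip_force: 0.0
clock: 7.7
eef_pos: [0.5127, -0.2779, 0.2002]
eef_rot: [0.537, 0.843, 0.0, 0.0]
ft_force: [-0.5, -0.0, 0.8]
opening: 0.0422
grip_force: 0.0
[ 0.5127 -0.2781  0.2002] 115.01320812165827 [-0.497   0.3734 -0.0541  1.1431  0.      0.6373]
dx,dy units -0.10119816411525034 -0.13983654091653433
[312 197]
```

View pics/w3d.png

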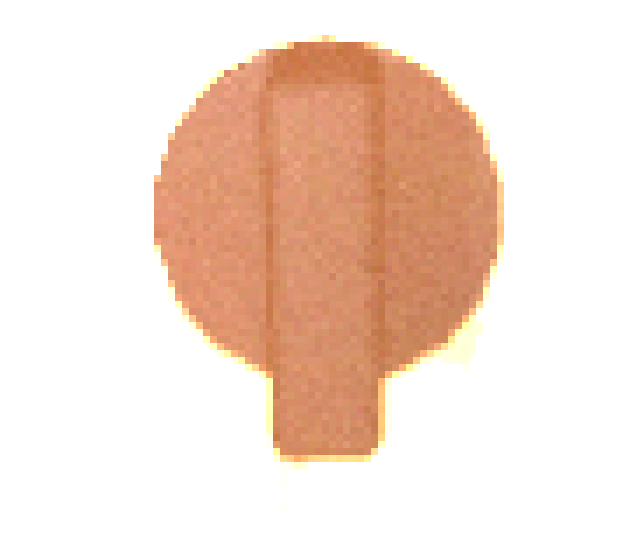

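```bash
python3 -m pendant '0.5 -0.1 -0.12 1 0; 0.5 0 0 1 0; 0.5 0 0 0.8 0; 0.5 0 0 0.35 0; 0.5 0 0 0 0' 80; python3 -m pendant '1 0 0 0 0; 1 0 0 0 0;1 0 0 0 0; 1 0 0 0 0; 1 0 0 0 0'; python3 -m pendant '1 0 0 -0.3 0; 1 0 0 -0.5 0;1 0 0 -1 0; 1 0 0 -1 0; 1 0 0 -0.3 0'
```

```text
clock: 8.25
eef_pos: [0.5067, -0.284, 0.0398]
eef_rot: [0.537, 0.843, -0.0, -0.003]
ft_force: [-0.4, 0.8, -0.8]
opening: 0.0426
grip_force: 0.0
clock: 8.75
eef_pos: [0.511, -0.2865, 0.045]
eef_rot: [0.537, 0.844, 0.0, 0.002]
ft_force: [-0.2, -0.3, 5.5]
opening: 0.0149
grip_force: 79.7
clock: 9.25
eef_pos: [0.5116, -0.287, 0.2039]
eef_rot: [0.537, 0.844, 0.0, 0.004]
ft_force: [1.0, -1.3, -1.8]
opening: 0.0147
grip_force: 78.9
```

```bash
python3 -m pendant '1 0 0 0 -8.2; 1 0 0 0 -8.2; 1 0 0 0 -8.2; 1 0 0 0 -8.2; 1 0 0 0 -8.2'; python3 -m pendant '1 0 0 0 -8.2; 1 0 0 0 -8.2; 1 0 0 0 -8.2; 1 0 0 0 -8.1; 1 0 0 0 0'; python3 -m pendant '1 -0.7 0.5 0 0; 1 -0.9 0.6 0 0; 1 -0.9 0.6 0 0;  1 -0.7 0.5 0 0;1 -0.3 0.16 0 0'; python3 -m pendant '1 0 0 0 0; 1 0 0 0 0;1 0 0 0 0'
python3 - <<'E'
from h import *
np.set_printoptions(precision=4,suppress=True)
p,c=wrist("w4");s=manip.state();print(s["eef_pos"],np.degrees(yaw(s)),s["grip_force"])
cv2.imwrite("pics/w4b.png",cv2.resize(p[:,:,::-1],(800,500)))
E
```

```text
clock: 9.75
eef_pos: [0.5088, -0.2854, 0.1978]
eef_rot: [0.205, 0.979, 0.0, -0.001]
ft_force: [-0.4, 1.0, -2.7]
opening: 0.0144
grip_force: 78.7
clock: 10.25
eef_pos: [0.5088, -0.2854, 0.1978]
eef_rot: [-0.076, 0.997, 0.0, -0.001]
ft_force: [-0.6, 1.3, -1.5]
opening: 0.0143
grip_force: 78.7
clock: 10.75
eef_pos: [0.6608, -0.1443, 0.1974]
eef_rot: [-0.076, 0.997, 0.001, 0.0]
ft_force: [-0.3, -1.1, -1.8]
opening: 0.0145
grip_force: 78.8
clock: 11.05
eef_pos: [0.6573, -0.1487, 0.1979]
eef_rot: [-0.075, 0.997, -0.0, -0.001]
ft_force: [0.2, 0.1, -1.9]
opening: 0.0148
grip_force: 78.8
[ 0.6573 -0.1489  0.1981] -171.394874375679 78.78145337104797
```

View pics/w4b.png

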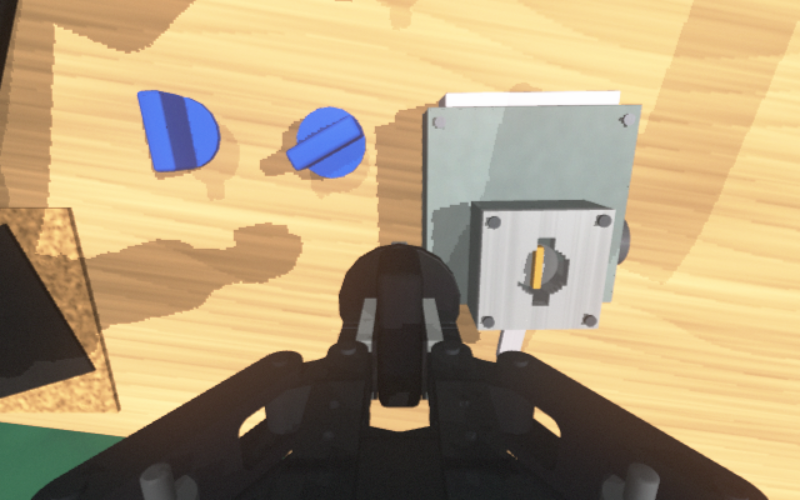

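```bash
python3 - <<'E'
import cv2,numpy as np
I=cv2.imread("pics/w4.png");o=np.zeros((560,800,3),'u1')
a=cv2.resize(I[178:258,405:470],None,fx=7,fy=7,interpolation=cv2.INTER_CUBIC);o[:,:455]=a
b=np.clip((I[192:328,264:376].astype(float)-5)*3.5,0,255).astype('u1');b=cv2.resize(b,None,fx=3,fy=3,interpolation=cv2.INTER_CUBIC);o[:408,460:796]=b
cv2.imwrite("pics/w4e.png",o)
E
```

```text
(no output)
```

View pics/w4e.png

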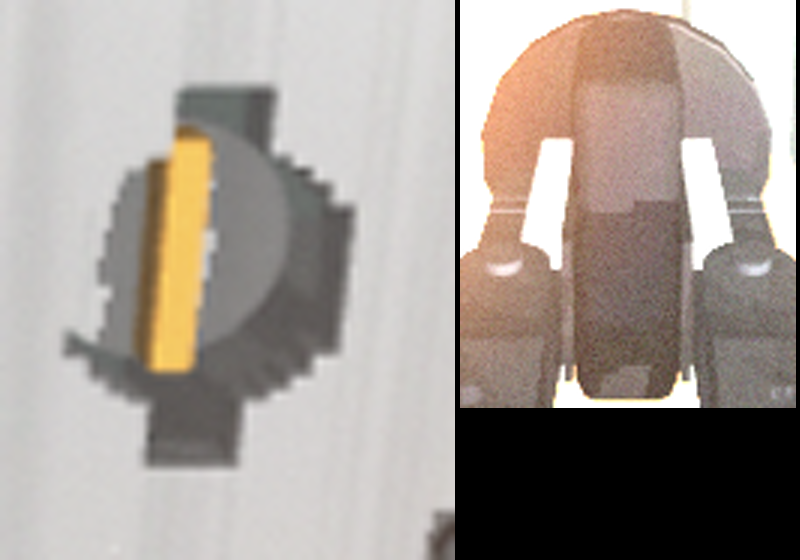

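```bash
cat >m.py <<'E'
from h import *
np.set_printoptions(precision=4,suppress=True)
c=load("w4")
s=ray(*c,np.array([(178,88),(278,88),(238,466),(145,466)])/7+(405,178),.105)
sc=s.mean(0);d=(s[0]+s[1]-s[2]-s[3])/2;print("slot",s[:,:2],sc,"len",np.linalg.norm(d),"w",np.linalg.norm(s[0]-s[1]),"yaw",np.degrees(np.arctan2(d[1],d[0])))
P=np.array([.6573,-.1489,.1981]);yw=np.radians(-171.39)
X=np.array([np.cos(yw),np.sin(yw)]);Y=np.array([X[1],-X[0]])
o=lambda u:(np.array(u)-(460,0))/3+(264,192)
for h in(.041,.045):
    b=ray(*c,o([(575,78),(680,78),(679,400),(576,400)]),P[2]-h+.071);m=b.mean(0)-P
    e=(b[0]+b[1]-b[2]-b[3])/2
    print("h",h,"bar ctr tool x,y",m[:2]@X,m[:2]@Y,"len",np.linalg.norm(e),"yaw",np.degrees(np.arctan2(e[1],e[0])))
    # disc outline from model for offset ox
    th=np.linspace(0,2*np.pi,200)
    for ox in(0,.002,.004):
        q=P[:2]+ox*X;D=np.c_[q[0]+.027*np.cos(th),q[1]+.027*np.sin(th),0*th+P[2]-h+.037]
        D=np.r_[D,D-[0,0,.006]];u=(proj(c,D)-(264,192))*3+(460,0);print(ox,"disc L,R,top",u[:,0].min(),u[:,0].max(),u[:,1].min())
E
python3 m.py
```

```text
slot [[ 0.6321 -0.0621]
 [ 0.6304 -0.0506]
 [ 0.6773 -0.0429]
 [ 0.679  -0.0541]] [ 0.6547 -0.0524  0.105 ] len 0.047505011760966415 w 0.011548281146586764 yaw -170.44969358440466
h 0.041 bar ctr tool x,y 0.006980910242351322 2.534392350039382e-05 len 0.05026649858389746 yaw -171.36091084463646
0 disc L,R,top 475.2774268486393 778.8869096397732 29.219442701820924
0.002 disc L,R,top 474.7503874134098 779.4229702602017 18.288159641224922
0.004 disc L,R,top 474.21964574132954 779.9627997755334 7.279338748055693
h 0.045 bar ctr tool x,y 0.0046602065335139735 3.231486469858315e-05 len 0.052064890276337386 yaw -171.3609108446365
0 disc L,R,top 478.8185234961642 775.2986952267661 22.93580529024689
0.002 disc L,R,top 478.31599887521355 775.8098463926351 12.242743937204125
0.004 disc L,R,top 477.8100276485843 776.3245063186719 1.4756441025728577
```

```bash
python3 -m pendant '1 -0.1 0.5 0 0; 1 -0.1 0.6 0 0; 1 -0.08 0.5 0 0; 1 0 0.32 0 0; 1 0 0 0 0' 100; python3 -m pendant '1 0 0 0.3 0;1 0 0 0.2 0; 1 0 0 0 0; 1 0 0 0 0'
cat >e.py <<'E'
from h import *
s=manip.state();P=s["eef_pos"];y=yaw(s);X=np.array([np.cos(y),np.sin(y)]);d=np.array([.6567,-.0521])-P[:2]
print(P.round(4),"yaw",np.degrees(y).round(2),"d units",(d@X/.05).round(3),(d@[X[1],-X[0]]/.05).round(3),s["ft_force"].round(1),s["wrist_torque"].round(2),s["grip_force"].round(0),s["joints"].round(2),s["clock"])
E
python3 e.py
```

```text
clock: 11.6
eef_pos: [0.6567, -0.0498, 0.1984]
eef_rot: [-0.077, 0.997, 0.0, -0.0]
ft_force: [0.1, -0.8, -1.8]
opening: 0.0143
grip_force: 101.4
clock: 12.0
eef_pos: [0.6572, -0.0519, 0.1728]
eef_rot: [-0.076, 0.997, -0.0, -0.001]
ft_force: [0.6, -0.2, -1.7]
opening: 0.0143
grip_force: 101.4Traceback (most recent call last):
  File "e.py", line 3, in <module>
    print(P.round(4),"yaw",np.degrees(y).round(2),"d units",(d@X/.05).round(3),(d@[X[1],-X[0]]/.05).round(3),s["ft_force"].round(1),s["wrist_torque"].round(2),s["grip_force"].round(0),s["joints"].round(2),s["clock"])
                                                                                                                                                               ^^^^^^^^^^^^^^^^^^^^^
AttributeError: 'float' object has no attribute 'round'
```

```bash
sed -i 's/s\["grip_force"\].round(0)/s["grip_force"]/' e.py; python3 -m pendant '1 0 0 0.15 -0.4;1 0 0 0.15 0; 1 0 0 0.1 0; 1 0 0 0 0'; python3 e.py; python3 -m pendant '1 0 0 0.1 0;1 0 0 0.08 0; 1 0 0 0 0'; python3 e.py
```

```text
clock: 12.4
eef_pos: [0.6568, -0.0509, 0.1518]
eef_rot: [-0.08, 0.997, 0.0, -0.001]
ft_force: [-0.1, -0.4, -1.6]
opening: 0.0142
grip_force: 101.4
[ 0.6568 -0.0509  0.1518] yaw -170.86 d units 0.006 -0.024 [-0.1 -0.4 -1.6] [-0.03 -0.01 -0.03] 101.43683552742004 [-0.08  0.53  0.08  1.12 -0.   -0.24] 12.4
clock: 12.7
eef_pos: [0.6572, -0.0509, 0.1433]
eef_rot: [-0.08, 0.997, 0.0, -0.001]
ft_force: [0.2, -0.0, -1.7]
opening: 0.0145
grip_force: 101.4
[ 0.6572 -0.0509  0.1433] yaw -170.86 d units 0.014 -0.023 [ 0.2 -0.  -1.7] [ 0.01  0.02 -0.  ] 101.43784403800964 [-0.08  0.53  0.06  1.1   0.   -0.24] 12.7
```

```bash
python3 -m pendant '1 0 -0.02 0.06 0;1 0 0 0.04 0; 1 0 0 0 0'; python3 -m pendant '1 0 0 0.06 0;1 0 0 0.04 0; 1 0 0 0 0'; python3 e.py
```

```text
clock: 13.0
eef_pos: [0.6576, -0.0519, 0.1387]
eef_rot: [-0.08, 0.997, 0.0, -0.0]
ft_force: [0.5, -0.2, -1.9]
opening: 0.0144
grip_force: 101.4
clock: 13.3
eef_pos: [0.6579, -0.0519, 0.1342]
eef_rot: [-0.08, 0.997, -0.0, 0.0]
ft_force: [-0.6, -0.2, -2.2]
opening: 0.0144
grip_force: 101.9
[ 0.6579 -0.0519  0.1342] yaw -170.86 d units 0.025 0.0 [-0.6 -0.2 -2.2] [ 0.02  0.   -0.01] 101.86047077178955 [-0.08  0.54  0.05  1.08  0.   -0.24] 13.3
```

```bash
python3 -m pendant '1 0.02 0 0.06 0;1 0 0 0 0'; python3 -m pendant '1 0 0 0.06 0; 1 0 0 0 0';python3 -m pendant '1 0 0 0.06 0; 1 0 0 0 0'; python3 e.py
```

```text
clock: 13.5
eef_pos: [0.6579, -0.052, 0.132]
eef_rot: [-0.08, 0.997, -0.0, 0.001]
ft_force: [0.7, 0.7, 3.6]
opening: 0.0144
grip_force: 102.3
clock: 13.7
eef_pos: [0.6579, -0.052, 0.1289]
eef_rot: [-0.08, 0.997, -0.0, 0.001]
ft_force: [-0.1, 0.4, 6.0]
opening: 0.0139
grip_force: 102.6
clock: 13.9
eef_pos: [0.6579, -0.052, 0.1262]
eef_rot: [-0.08, 0.997, -0.0, 0.001]
ft_force: [0.6, 0.9, 7.3]
opening: 0.0141
grip_force: 102.9
[ 0.6579 -0.052   0.1262] yaw -170.85 d units 0.024 0.001 [0.6 0.9 7.3] [ 0.21 -0.06 -0.02] 102.8624153137207 [-0.08  0.54  0.03  1.06  0.   -0.24] 13.9
```

```bash
python3 -m pendant '1 0 0 0.06 0;1 0 0 0 0'; python3 -m pendant '1 0 0 0.06 0; 1 0 0 0 0; 1 0 0 0 0'; python3 e.py
```

```text
clock: 14.1
eef_pos: [0.658, -0.052, 0.1236]
eef_rot: [-0.08, 0.997, -0.0, 0.002]
ft_force: [-0.4, 0.1, 8.8]
opening: 0.0142
grip_force: 103.1
clock: 14.4
eef_pos: [0.6579, -0.052, 0.1213]
eef_rot: [-0.08, 0.997, -0.0, 0.002]
ft_force: [-1.2, -0.4, 10.4]
opening: 0.014
grip_force: 103.7
[ 0.6579 -0.052   0.1213] yaw -170.86 d units 0.025 0.002 [-1.2 -0.4 10.4] [0.21 0.21 0.  ] 103.71520757675171 [-0.08  0.55  0.02  1.04  0.   -0.24] 14.4
```

```bash
python3 -m pendant '1 0 -0.006 0 8.5; 1 0 -0.006 0 8.5;1 0 0 0 0'; python3 e.py;  python3 -m pendant '1 0 -0.006 0 8.5; 1 0 -0.006 0 8.5;1 0 0 0 0'; python3 e.py
```

```text
clock: 14.7
eef_pos: [0.6579, -0.0528, 0.1213]
eef_rot: [0.07, 0.998, -0.0, 0.002]
ft_force: [-1.5, 0.4, 11.9]
opening: 0.0142
grip_force: 103.5
[ 0.6579 -0.0528  0.1213] yaw 172.01 d units 0.026 0.01 [-1.5  0.4 11.9] [0.13 0.27 0.06] 103.4609591960907 [-0.08  0.55  0.02  1.04 -0.    0.06] 14.7
clock: 15.0
eef_pos: [0.6579, -0.0535, 0.1214]
eef_rot: [0.216, 0.976, 0.0, 0.002]
ft_force: [-1.6, 0.6, 11.1]
opening: 0.0143
grip_force: 103.5
[ 0.6579 -0.0535  0.1214] yaw 155.01 d units 0.034 0.014 [-1.6  0.6 11.1] [0.1  0.2  0.01] 103.45551252365112 [-0.08  0.55  0.02  1.04 -0.    0.36] 15.0
```

```bash
python3 -m pendant '1 0 -0.006 0 8.5; 1 0 -0.006 0 8.5;1 0 -0.006 0 8.5; 1 0 -0.006 0 8.5;1 0 0 0 0'; python3 e.py;  python3 -m pendant '1 0 -0.006 0 8.5; 1 0 -0.006 0 8.5;1 0 -0.006 0 5; 1 0 0 0 0'; python3 e.py
```

```text
clock: 15.5
eef_pos: [0.657, -0.0543, 0.1213]
eef_rot: [0.492, 0.87, 0.001, 0.002]
ft_force: [-0.5, -0.1, 11.1]
opening: 0.0145
grip_force: 103.4
[ 0.657  -0.0543  0.1213] yaw 121.02 d units 0.041 0.018 [-0.5 -0.1 11.1] [0.14 0.26 0.19] 103.44980835914612 [-0.08  0.54  0.02  1.04 -0.    0.95] 15.5
clock: 15.9
eef_pos: [0.6561, -0.0547, 0.1213]
eef_rot: [0.649, 0.761, 0.001, 0.001]
ft_force: [-0.7, 0.3, 11.5]
opening: 0.0149
grip_force: 103.5
[ 0.6561 -0.0547  0.1213] yaw 99.09 d units 0.05 0.02 [-0.7  0.3 11.5] [0.06 0.27 0.18] 103.46848011016846 [-0.08  0.54  0.02  1.04 -0.    1.33] 15.9
```

```bash
python3 -m pendant '1 0 0 0 1.5;1 0 0 0 0; 1 0 0 0 0';python3 e.py; python3 - <<'E'
from h import *
p,c=wrist("w5");cv2.imwrite("pics/w5b.png",np.clip(1.8*p[100:360,170:490,::-1].astype(float),0,255).astype('u1').repeat(2,0).repeat(2,1))
E
```

```text
clock: 16.2
eef_pos: [0.656, -0.0548, 0.1212]
eef_rot: [0.658, 0.753, 0.001, 0.001]
ft_force: [-2.0, 0.1, 11.5]
opening: 0.0139
grip_force: 103.5
[ 0.656  -0.0548  0.1212] yaw 97.67 d units 0.051 0.02 [-2.   0.1 11.5] [0.04 0.32 0.24] 103.46732139587402 [-0.08  0.54  0.02  1.04 -0.    1.35] 16.2
```

View pics/w5b.png

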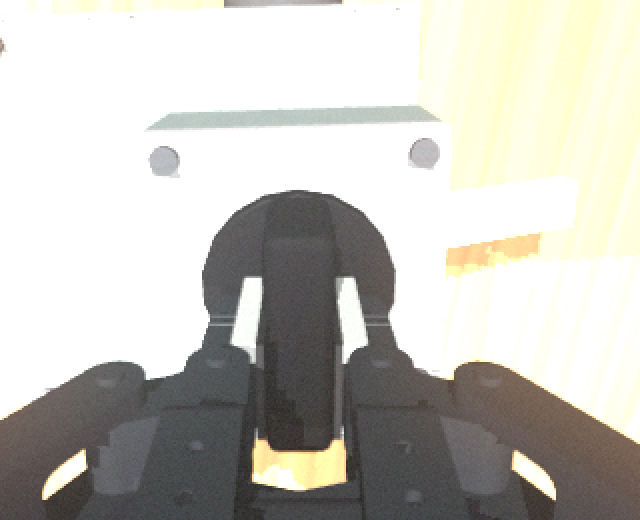

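The picture shows the plug seated on the tower. Its bar is square to the pads (vertical near x=298) and the disc is centred between the screws. Depth, force and torque all agree with it being pressed in and turned home, so I'm handing in.

```bash
python3 -c "
from plant import manip
print(manip.hand_in())"
```

```text
the job is handed in; nothing more can be done
None
```

I pushed the drawer shut, fitted the plug, pressed it about 27 mm below the plate and turned it about 91° clockwise, then handed in still gripping it at about 103 N; the judge's result wasn't shown.

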